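# Take the round sample tin from the sliding-lid case and put it on the scale

## Task

The sample case has two clear lids that slide past one another. Slide the lid that covers the round tin over to the other side, lift the round tin out, and set it down gently, upright, in the middle of the scale's round pan.

Things in the scene. Friction and masses are not known exactly. Their poses are not given: they have to be found in the camera images.
- round_tin: Round closed aluminium tin, 56 mm across, 70 mm tall, about 0.25 kg; origin at the centre of its underside, z up. It stands under a clear lid in either of the case's two compartments (170 mm in case x by 190 mm in y, floor 6 mm above the table), 66 to 84 mm from the end wall, within 12 mm of the long centre line; a square tin, 52 mm wide, as tall, is in the other.
- left_handle (a point): Top centre of the left (+y) lid's handle, a dark upright bar 60 mm (x) by 12 mm (y), top 121 mm up, standing 36 mm over the lid, 14 mm from its outer edge. Axes: the case's, y along its length. Fixed case 186 x 400 mm, walls 94 mm high. Lower lid, 202 mm long; slides to -y under the right lid, 155 mm at most, with about 2 N; stays put, cannot be lifted; starts up to 15 mm open.
- right_handle (a point): Same for the right (-y) lid: the upper one, top face 93 mm above the table, handle top 121 mm up (28 mm over the lid), same bar; slides to the case's +y over the left lid, likewise. Handles are 356 mm apart with both lids closed; they stop 194 mm apart, where the left handle meets the right lid's edge; 205 mm apart is well open. The opening ends 14 mm short of the moved handle.
- scale: Bench scale with a round flat steel pan, fixed on the table. Origin on the table under the pan's centre, z up, x away from its display. Pan 140 mm across, its top 58 mm above the table; the grey housing below is 165 mm wide (y), reaches 135 mm to -x and 80 mm to +x, 48 mm high at most.

How it is judged:
On the way:
1. the lid over the round tin has been slid past it, so that the tin is uncovered ((y of round_tin in the frame of left_handle between 0.03 and 0.15 m or y of round_tin in the frame of right_handle below -0.03 m)), for 0.2 s.
At the end, for the whole second after the job is handed in: The round tin stands upright (within about 8 degrees) and still on the scale's pan, its centre within 35 mm of the pan's centre, let go (horizontal distance between round_tin and scale below 0.035 m and z of round_tin in the frame of scale between 0.052 and 0.064 m and angle between round_tin's own z axis and vertical below 0.15 rad and linear speed of round_tin below 0.02 m/s); the robot touches nothing.
It fails at once if the round tin is dropped or slammed onto the scale (more than 50 N between them) (contact force between round_tin and scale above 50 N).
It also fails if it takes over 64 s, if anything falls off the work surface, if the arm or the gripper's body presses on something with over 40 N, if the wrist force passes 120 N, or if a joint passes its speed limit or range.

## Robot

A 6-joint arm with a two-finger parallel gripper is mounted at the origin on the work surface. World frame = base frame: x ahead of the robot, y to its left, z up, the work surface at z = 0. Lengths are in m, angles in rad, forces in N, time in s.
With the tool pointing down it reaches from about 0.25 to 0.85 m from the base axis. Payload 12.5 kg.
Tool frame: the origin (TCP) lies between the finger pads; the fingertips stand 25 mm ahead of it and the grasp point (between the pads) lies 6 mm ahead of it (robot.tips_ahead is the distance from the TCP to the fingertips, in m); z points along the fingers, y is the direction in which the jaws open and shut (so a half turn about z gives the same grasp; the last joint's range is limited). The gripper opens to 93 mm and grips with 3 to 60 N. Pads are 15 mm wide; open, the fingers measure 128 mm over their backs; the gripper's body (75 mm by 188 mm) begins 65 mm behind the grasp point.
Start: joints at [-0.085, 0.351, 1.652, -0, 1.139, -0.085], TCP at [0.55, 0, 0.244] pointing down, gripper open.
Joint ranges: [-2.75, 2.75], [-0.79, 2.1], [0.01, 2.65], [-1.57, 4.71], [0.07, 3.14], [-2.87, 2.87]. Speed limits (rad/s): [2.22, 2.22, 2.79, 3.14, 3.14, 3.14].

## Interface

Orientations are given as a rotation vector (axis times angle).
In Python, from bench import telemetry, vision, workorder, spotter, robot gives the robot as it stands.
- The arm moves only by the tool arm_command, never from a script. Its argument "deltas" is a list of rows, each an object of numbers: "tx", "ty", "tz": the shift along the tool's x, y, z in mm; "yaw": the turn about the tool's z in rad; "fingers": the closure in counts, from 0 (fully open) to 255 (shut). A call has 1 to 20 rows; each row is the pose to reach, as a shift and turn from the pose commanded when the call began, along the tool's axes at that moment; what a row does not reach only later rows make up. A row lasts 1/10 s, in which the tool goes at most 50 mm and 8.59 degrees, less where a joint would pass 70% of its speed; a pose out of reach is approached as far as the arm can. A call with a gripper value outside its range is refused whole. The fingers move at their own pace and stop on an object; "force" is the grip in N (left out, the last holds). Time passes only in rows, so rows that repeat a pose let the fingers close. It gives the time, the measured TCP pose, the force and the opening at its end, in the units of the state.
- telemetry.sense(): the state, without advancing time (a new reading comes with each control period).
- vision.camera(name): name is "scene" or "side" or "wrist"; returns the picture (384x512x3 uint8, red, green, blue); there is no depth.
- vision.camera_model(name): a dict with "camera_matrix" (3x3 intrinsics, pixels), "rvec" (rotation vector, rad) and "tvec" (3), from world to camera coordinates, as OpenCV has them. Camera axes: x right, y down, z forward; pixel columns grow to the right and rows downward; lengths in m; the calibration is good to about 2 mm. A picture is of the moment at which its call begins: read the wrist's pose just before it. camera_model takes no time and is no camera call; for the wrist camera it gives the pose at the moment of the call.
- workorder.hand_in(): hands the job in, once; it reports no verdict.
Trained networks look in the newest picture that a camera, given by its name, has taken for a name from the list of things; names that differ only in an ending like _2 or _b are one class to them, and where a whole thing is asked for, a point or a joint stands for the part that bears it (a point fixed in the world has none). Each returns a list of dicts, best first, with "confidence" (0 to 1); they miss things now and then, are a little off and sometimes report something else, mostly with a low value. They report only what shows in the picture. A call takes as long as a camera call.
- spotter.look_for(camera, label): "centre" ([x, y, z] in m, in the coordinates of the camera as it stood for that picture, good to about 4 mm: the middle of the surface that is visible of it).
- spotter.masks_of(camera, label): "pixels" (384x512 bool, what is visible of it).
- spotter.pinpoint(camera, label): "centre" ([x, y, z] in m, in the coordinates of the camera as it stood for that picture, good to about 4 mm: a listed point, or the origin of a listed thing).
The state is a dict: "t": time; "joints": joint angles; "qvel": joint speeds; "joint_efforts": joint torques, N m; "tool_pos": TCP position; "tool_rot": TCP orientation; "force": force on the tool from outside, world axes, zero at the start; "ft_torque": the same for the moment, N m; "opening": opening from 0.0 (shut) to 1.0 (fully open).
Only numpy, scipy, OpenCV 4.12 (cv2) and the standard library are available. Lean on these libraries where they do the work, as an engineer would, in place of code of your own. Each camera call takes 0.05 s, during which the arm holds its last target. There are 200 camera calls.

## Working session

There is one attempt and no reset: what is moved stays moved. The work goes in short steps, Python scripts to look and compute and a tool call to move; the robot and the scene stay as the last step left them, time stands still between calls to the robot, and variables do not carry over. Pictures are saved under pics/ and viewed, about 8 in all and at most 12, crops included, and the job is handed in when it is done.

Besides the shell and the picture viewer there is one more tool, called after "Call:" as name([rows], argument=value, ...), one row to a line, values as JSON. arm_command: Moves the arm, as the interface text tells. Its arguments: {"type":"object","properties":{"deltas":{"type":"array"},"force":{"type":"number"}},"required":["deltas"]}

```bash
mkdir -p pics; cat > h.py <<'E'
import numpy as np, cv2
from bench import telemetry, vision, workorder, spotter, robot
np.set_printoptions(precision=4,suppress=True)
def w(cam,c,m=None):
    m=m or vision.camera_model(cam); R=cv2.Rodrigues(np.array(m["rvec"],float))[0]
    return R.T@(np.array(c)-np.array(m["tvec"]).ravel())
def snap(cam,name):
    m=vision.camera_model(cam); im=vision.camera(cam); cv2.imwrite(f"pics/{name}.png",im[:,:,::-1]); return im,m
E
python3 - <<'E'
from h import *
s=telemetry.sense(); print(s["t"],s["tool_pos"],s["tool_rot"],cv2.Rodrigues(np.array(s["tool_rot"]))[0])
ims=[]
for c in ["scene","side"]:
    im,m=snap(c,c+"0"); ims.append(im)
    for l in ["round_tin","left_handle","right_handle","scale"]:
        for d in spotter.pinpoint(c,l)[:3]: print(c,l,d["confidence"],w(c,d["centre"],m))
cv2.imwrite("pics/both.png",cv2.resize(np.vstack(ims)[:,:,::-1],(400,600)))
print(telemetry.sense()["t"])
E
```

```text
0.0 [0.5497 0.     0.2431] [-2.2208 -2.2209  0.0011] [[-0.      1.     -0.0011]
 [ 1.      0.      0.0001]
 [ 0.0001 -0.0011 -1.    ]]
scene left_handle 0.85 [0.5518 0.0862 0.1198]
scene right_handle 0.9 [ 0.5082 -0.2673  0.1224]
scene scale 0.66 [0.4689 0.3604 0.0036]
side left_handle 0.8 [0.5498 0.0892 0.122 ]
side right_handle 0.79 [ 0.5079 -0.2664  0.123 ]
side scale 0.68 [0.4688 0.3611 0.0011]
0.5
```

View pics/scene0.png

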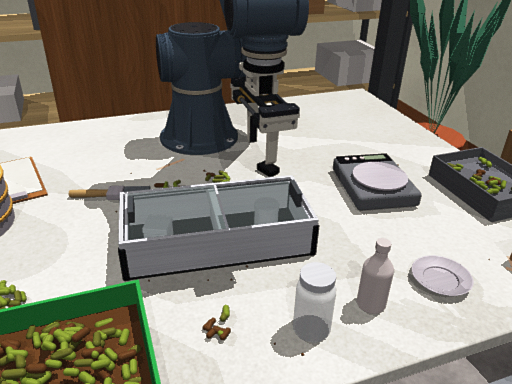

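View pics/side0.png

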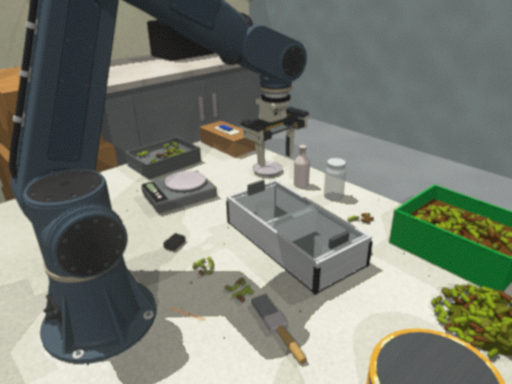

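The scene view shows the case (columns 120–315, rows 180–270) with one tin under each lid, at about (158,228) and (265,210), and the scale at (380,178). The side view agrees. I'll zoom in to tell round from square.

```bash
python3 - <<'E'
from h import *
a=cv2.imread("pics/scene0.png")[175:275,115:320]; b=cv2.imread("pics/side0.png")[170:290,220:380]
a=cv2.resize(a,(615,300),interpolation=cv2.INTER_CUBIC); b=cv2.resize(b,(400,300),interpolation=cv2.INTER_CUBIC)
b=cv2.copyMakeBorder(b,0,0,0,215,cv2.BORDER_CONSTANT)
cv2.imwrite("pics/crop.png",np.vstack([a,b]))
im,m=snap("wrist","wrist0")
print(vision.camera_model("wrist"))
for l in ["round_tin","left_handle","right_handle"]:
    for d in spotter.pinpoint("wrist",l)[:3]: print(l,d["confidence"],w("wrist",d["centre"],m))
    for d in spotter.look_for("wrist",l)[:3]: print(l,"look",d["confidence"],w("wrist",d["centre"],m))
vision.camera("scene")
for d in spotter.look_for("scene","round_tin"): print("scene",d["confidence"],w("scene",d["centre"]))
E
```

```text
{'camera_matrix': array([[280.7153,   0.    , 256.2686],
       [  0.    , 280.7153, 188.721 ],
       [  0.    ,   0.    ,   1.    ]]), 'rvec': array([-2.8582, -0.0013,  0.0009]), 'tvec': array([-0.5497, -0.0331,  0.3932])}
round_tin look 0.22 [0.5376 0.0206 0.0831]
left_handle 0.8 [0.5468 0.0844 0.1188]
left_handle look 0.86 [0.5398 0.0211 0.0845]
right_handle look 0.73 [ 0.5108 -0.1684  0.0938]
```

View pics/crop.png

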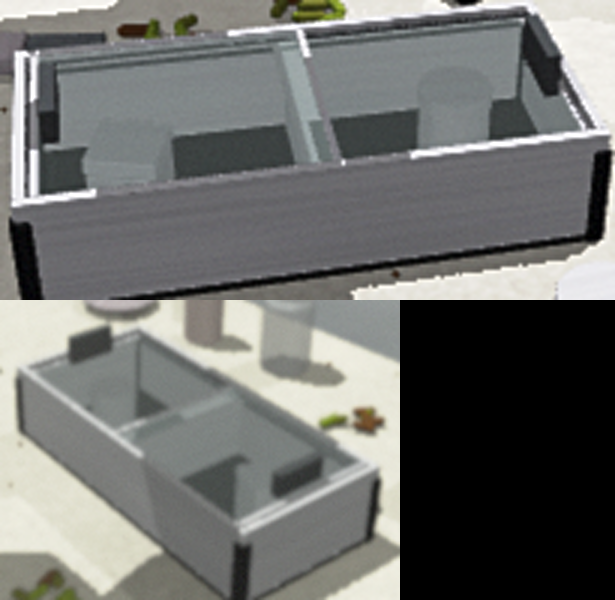

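View pics/wrist0.png

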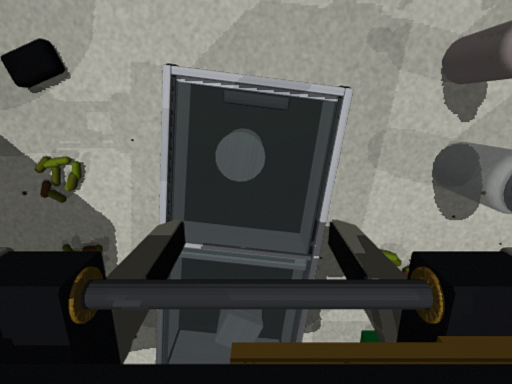

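The round tin is in the +y (left) compartment: wrist pixel (240,155), round. The square tin is under the right lid, at (240,328). The left lid therefore has to slide towards -y.

```bash
python3 - <<'E'
from h import *
m=vision.camera_model("wrist");K=m["camera_matrix"];R=cv2.Rodrigues(np.array(m["rvec"]))[0];t=np.array(m["tvec"]).ravel()
C=-R.T@t
def bp(u,v,z):
    d=R.T@np.linalg.inv(K)@[u,v,1]; return C+d*(z-C[2])/d[2]
img=cv2.imread("pics/wrist0.png")
a,b=bp(168,66,.094),bp(350,88,.094); print(a,b,"yaw",np.arctan2(b[1]-a[1],b[0]-a[0]),np.linalg.norm(b-a))
print("tin",bp(240.5,155.5,.076),"diam",bp(265.5,155.5,.076)[0]-bp(215.5,155.5,.076)[0]); print("handle top", bp(256,99,.121))
E
```

```text
[0.4648 0.1164 0.094 ] [0.6418 0.0966 0.094 ] yaw -0.1115860989572597 0.1781555291121279
tin [0.5322 0.0267 0.076 ] diam 0.05567495945543843
handle top [0.5495 0.0855 0.121 ]
```

```bash
python3 - <<'E'
from h import *
s=telemetry.sense(); R=cv2.Rodrigues(np.array(s["tool_rot"]))[0];p=np.array(s["tool_pos"])
th=-0.119; ey=np.array([-np.sin(th),np.cos(th),0]); H=np.array([.5495,.0868,.121])
A=H+ey*0.032; A[2]=.128
print(s["t"],"above", 1000*R.T@(A+[0,0,.06]-p), 1000*R.T@(A-p), "end",1000*R.T@(A-ey*.17-p))
E
```

```text
0.95 above [118.5526   3.3119  55.655 ] [118.5536   3.3097 115.655 ] end [-50.2436 -16.8768 115.657 ]
```

Call:
arm_command([
  {"tx":40,"ty":1,"tz":0,"yaw":0.04,"fingers":255},
  {"tx":80,"ty":2,"tz":0,"yaw":0.08,"fingers":255},
  {"tx":119,"ty":3,"tz":0,"yaw":0.117,"fingers":255},
  {"tx":119,"ty":3,"tz":30,"yaw":0.117,"fingers":255},
  {"tx":119,"ty":3,"tz":60,"yaw":0.117,"fingers":255},
  {"tx":119,"ty":3,"tz":90,"yaw":0.117,"fingers":255},
  {"tx":119,"ty":3,"tz":108,"yaw":0.117,"fingers":255},
  {"tx":119,"ty":3,"tz":115,"yaw":0.117,"fingers":255},
  {"tx":119,"ty":3,"tz":115,"yaw":0.117,"fingers":255},
  {"tx":119,"ty":3,"tz":115,"yaw":0.117,"fingers":255},
], force=20)

```text
t: 1.95
tool_pos: [0.5535, 0.1191, 0.1296]
tool_rot: [2.347, 2.087, 0.002]
force: [0.2, 0.3, -0.1]
opening: 0.191
```

Call:
arm_command([
  {"tx":0,"fingers":255},
  {"tx":0,"fingers":255},
  {"tx":-8,"fingers":255},
  {"tx":-14,"fingers":255},
  {"tx":-20,"fingers":255},
  {"tx":-30,"fingers":255},
  {"tx":-40,"fingers":255},
  {"tx":-50,"fingers":255},
  {"tx":-60,"fingers":255},
  {"tx":-72,"fingers":255},
  {"tx":-84,"fingers":255},
  {"tx":-96,"fingers":255},
  {"tx":-108,"fingers":255},
  {"tx":-120,"fingers":255},
  {"tx":-130,"fingers":255},
  {"tx":-140,"fingers":255},
  {"tx":-148,"fingers":255},
  {"tx":-153,"fingers":255},
  {"tx":-156,"fingers":255},
  {"tx":-156,"fingers":255},
])

```text
$.deltas[0]: bad value
```

```bash
python3 - <<'E'
from h import *
P=[]
for c in ["scene","side"]:
    im,m=snap(c,c+"1")
    for l in ["left_handle","right_handle","round_tin","scale"]:
        for d in spotter.pinpoint(c,l)[:1]: print(c,l,d["confidence"],w(c,d["centre"],m))
s=telemetry.sense(); print(s["t"],s["tool_pos"],s["force"])
E
```

```text
scene left_handle 0.83 [0.5512 0.0828 0.1239]
scene right_handle 0.58 [ 0.5101 -0.2677  0.1226]
scene scale 0.66 [0.4688 0.3566 0.0045]
side left_handle 0.81 [0.5491 0.0871 0.1224]
side right_handle 0.86 [ 0.5108 -0.266   0.1251]
side scale 0.74 [0.4694 0.3634 0.0029]
2.45 [0.553  0.119  0.1287] [-0.1958 -0.2122 -0.75  ]
```

View pics/scene1.png

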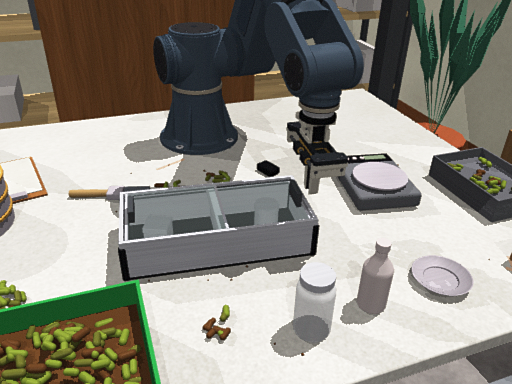

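The push call was refused because every row needs all its fields. The view shows the fingers still outside the handle, at about (315,180). I'll send it again in full.

Call:
arm_command([
  {"tx":-6,"ty":0,"tz":0,"yaw":0,"fingers":255},
  {"tx":-12,"ty":0,"tz":0,"yaw":0,"fingers":255},
  {"tx":-16,"ty":0,"tz":0,"yaw":0,"fingers":255},
  {"tx":-20,"ty":0,"tz":0,"yaw":0,"fingers":255},
  {"tx":-28,"ty":0,"tz":0,"yaw":0,"fingers":255},
  {"tx":-38,"ty":0,"tz":0,"yaw":0,"fingers":255},
  {"tx":-48,"ty":0,"tz":0,"yaw":0,"fingers":255},
  {"tx":-58,"ty":0,"tz":0,"yaw":0,"fingers":255},
  {"tx":-68,"ty":0,"tz":0,"yaw":0,"fingers":255},
  {"tx":-78,"ty":0,"tz":0,"yaw":0,"fingers":255},
  {"tx":-88,"ty":0,"tz":0,"yaw":0,"fingers":255},
  {"tx":-98,"ty":0,"tz":0,"yaw":0,"fingers":255},
  {"tx":-108,"ty":0,"tz":0,"yaw":0,"fingers":255},
  {"tx":-118,"ty":0,"tz":0,"yaw":0,"fingers":255},
  {"tx":-128,"ty":0,"tz":0,"yaw":0,"fingers":255},
  {"tx":-138,"ty":0,"tz":0,"yaw":0,"fingers":255},
  {"tx":-146,"ty":0,"tz":0,"yaw":0,"fingers":255},
  {"tx":-152,"ty":0,"tz":0,"yaw":0,"fingers":255},
  {"tx":-156,"ty":0,"tz":0,"yaw":0,"fingers":255},
  {"tx":-156,"ty":0,"tz":0,"yaw":0,"fingers":255},
], force=20)

```text
t: 4.45
tool_pos: [0.5349, -0.0364, 0.1287]
tool_rot: [2.347, 2.087, 0.0]
force: [0.2, -0.2, 0.2]
opening: 0.009
```

```bash
python3 - <<'E'
from h import *
for c in ["scene","side"]:
    im,m=snap(c,c+"2")
    for l in ["left_handle","right_handle","round_tin"]:
        for d in spotter.pinpoint(c,l)[:1]: print(c,l,d["confidence"],w(c,d["centre"],m))
s=telemetry.sense(); print(s["t"],s["tool_pos"],s["force"],s["opening"])
E
```

```text
scene left_handle 0.72 [ 0.5355 -0.054   0.1208]
scene round_tin 0.66 [0.5323 0.0242 0.0041]
side left_handle 0.91 [ 0.533  -0.0498  0.1252]
side right_handle 0.97 [ 0.5088 -0.2662  0.1284]
side round_tin 0.7 [0.5319 0.0286 0.0082]
4.85 [ 0.5348 -0.0358  0.1286] [ 0.3575 -0.7399  0.9412] -0.0001934582521044599
```

Call:
arm_command([
  {"tx":-4,"ty":0,"tz":0,"yaw":0,"fingers":255},
  {"tx":-8,"ty":0,"tz":0,"yaw":0,"fingers":255},
  {"tx":-11,"ty":0,"tz":0,"yaw":0,"fingers":255},
  {"tx":-12,"ty":0,"tz":0,"yaw":0,"fingers":255},
  {"tx":-12,"ty":0,"tz":0,"yaw":0,"fingers":255},
  {"tx":-4,"ty":0,"tz":0,"yaw":0,"fingers":255},
  {"tx":8,"ty":0,"tz":0,"yaw":0,"fingers":240},
  {"tx":20,"ty":-2,"tz":-10,"yaw":0,"fingers":36},
  {"tx":35,"ty":-5,"tz":-30,"yaw":0,"fingers":36},
  {"tx":50,"ty":-8,"tz":-30,"yaw":0,"fingers":36},
  {"tx":62,"ty":-10,"tz":-30,"yaw":0,"fingers":36},
  {"tx":62,"ty":-10,"tz":-30,"yaw":0,"fingers":36},
  {"tx":62,"ty":-10,"tz":-30,"yaw":0,"fingers":36},
  {"tx":62,"ty":-10,"tz":-30,"yaw":0,"fingers":36},
], force=20)

```text
t: 6.25
tool_pos: [0.5319, 0.0265, 0.1581]
tool_rot: [-2.347, -2.087, 0.001]
force: [0.7, -0.7, -0.4]
opening: 0.613
```

```bash
python3 - <<'E'
from h import *
ims=[]
for c in ["scene","side","wrist"]:
    im,m=snap(c,c+"3"); ims.append(im)
    for l in ["left_handle","right_handle","round_tin"]:
        for d in spotter.pinpoint(c,l)[:1]: print(c,l,d["confidence"],w(c,d["centre"],m))
cv2.imwrite("pics/m3.png",np.vstack([cv2.resize(ims[0][150:290,110:330],(440,280)),cv2.resize(ims[2],(440,320))])[:,:,::-1])
s=telemetry.sense(); R=cv2.Rodrigues(np.array(s["tool_rot"]))[0]
print(s["t"],s["tool_pos"],s["force"],s["opening"],"to tin",1000*R.T@(np.array([.532,.0265,.063])-s["tool_pos"]))
E
```

```text
scene left_handle 0.86 [ 0.5345 -0.0625  0.1219]
scene right_handle 0.58 [ 0.5056 -0.2636  0.1188]
scene round_tin 0.63 [0.5297 0.0232 0.0053]
side right_handle 0.8 [ 0.5108 -0.2668  0.1253]
side round_tin 0.6 [0.5319 0.0306 0.0041]
wrist left_handle 0.73 [ 0.53   -0.0627  0.1192]
wrist right_handle 0.51 [0.532  0.0252 0.0107]
wrist round_tin 0.8 [0.5321 0.0252 0.0071]
6.85 [0.5321 0.0268 0.1586] [0.4808 0.4185 0.2497] 0.8576059330882326 to tin [-0.3393 -0.036  95.632 ]
```

View pics/m3.png

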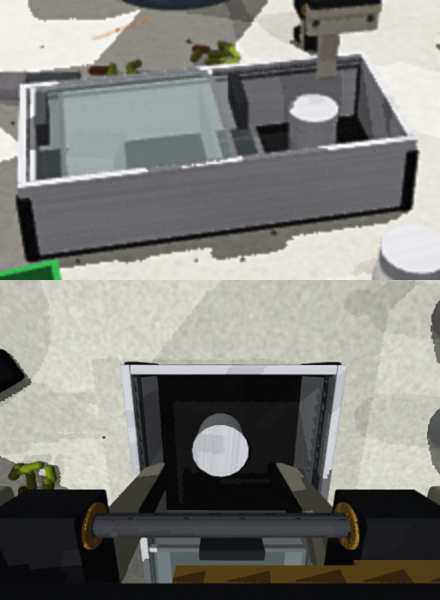

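The lid is open, with the handles about 205 mm apart, and the tin is uncovered and centred between the jaws. Next I'll go down and grip it.

Call:
arm_command([
  {"tx":0,"ty":0,"tz":20,"yaw":0,"fingers":36},
  {"tx":0,"ty":0,"tz":40,"yaw":0,"fingers":36},
  {"tx":0,"ty":0,"tz":60,"yaw":0,"fingers":36},
  {"tx":0,"ty":0,"tz":75,"yaw":0,"fingers":36},
  {"tx":0,"ty":0,"tz":87,"yaw":0,"fingers":36},
  {"tx":0,"ty":0,"tz":95,"yaw":0,"fingers":36},
  {"tx":0,"ty":0,"tz":95,"yaw":0,"fingers":36},
  {"tx":0,"ty":0,"tz":95,"yaw":0,"fingers":120},
  {"tx":0,"ty":0,"tz":95,"yaw":0,"fingers":150},
  {"tx":0,"ty":0,"tz":95,"yaw":0,"fingers":150},
  {"tx":0,"ty":0,"tz":95,"yaw":0,"fingers":150},
  {"tx":0,"ty":0,"tz":95,"yaw":0,"fingers":150},
  {"tx":0,"ty":0,"tz":95,"yaw":0,"fingers":150},
], force=25)

```text
t: 8.15
tool_pos: [0.5323, 0.0268, 0.064]
tool_rot: [2.347, 2.088, 0.001]
force: [-1.9, -0.0, 5.9]
opening: 0.584
```

Call:
arm_command([
  {"tx":0,"ty":0,"tz":0,"yaw":0,"fingers":200},
  {"tx":0,"ty":0,"tz":-6,"yaw":0,"fingers":200},
  {"tx":0,"ty":0,"tz":-18,"yaw":0,"fingers":200},
  {"tx":0,"ty":0,"tz":-34,"yaw":0,"fingers":200},
  {"tx":0,"ty":0,"tz":-52,"yaw":0,"fingers":200},
  {"tx":0,"ty":0,"tz":-70,"yaw":0,"fingers":200},
  {"tx":0,"ty":0,"tz":-88,"yaw":0,"fingers":200},
  {"tx":0,"ty":0,"tz":-104,"yaw":0,"fingers":200},
  {"tx":0,"ty":0,"tz":-115,"yaw":0,"fingers":200},
  {"tx":0,"ty":0,"tz":-120,"yaw":0,"fingers":200},
  {"tx":0,"ty":0,"tz":-120,"yaw":0,"fingers":200},
  {"tx":0,"ty":0,"tz":-120,"yaw":0,"fingers":200},
], force=25)

```text
t: 9.35
tool_pos: [0.5317, 0.0268, 0.1831]
tool_rot: [-2.347, -2.087, 0.001]
force: [-0.3, 0.5, -2.5]
opening: 0.584
```

```bash
python3 - <<'E'
from h import *
for c in ["scene","side"]:
    im,m=snap(c,c+"4")
    for l in ["round_tin","scale"]:
        for d in spotter.pinpoint(c,l)[:1]: print(c,l,d["confidence"],w(c,d["centre"],m))
    # pan ellipse from mask, look_for
s=telemetry.sense(); R=cv2.Rodrigues(np.array(s["tool_rot"]))[0]
print(s["t"],s["tool_pos"],s["force"],s["opening"],"to scale",1000*R.T@(np.array([.469,.3605,.16])-s["tool_pos"]))
E
```

```text
scene round_tin 0.75 [0.5314 0.0227 0.1257]
scene scale 0.87 [0.4739 0.3616 0.0058]
side round_tin 0.69 [0.5319 0.0294 0.1264]
side scale 0.89 [0.4738 0.3594 0.0039]
9.65 [0.532  0.0268 0.1833] [ 0.0377 -0.4266 -1.4691] 0.5833332982775189 to scale [ 324.0439 -101.4911   23.3474]
```

View pics/scene4.png

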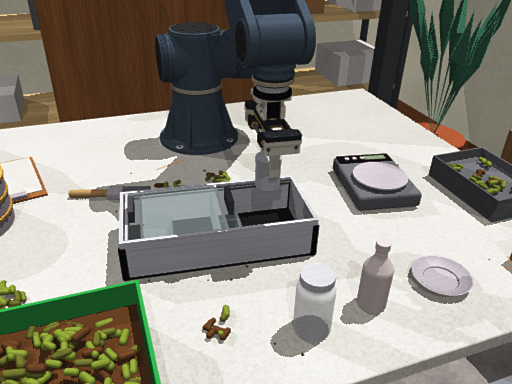

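The tin is held upright at (265,172), clear of the case, and the pan is at (381,177). I'll carry it across.

Call:
arm_command([
  {"tx":8,"ty":-3,"tz":0,"yaw":0,"fingers":200},
  {"tx":26,"ty":-8,"tz":0,"yaw":0,"fingers":200},
  {"tx":50,"ty":-15,"tz":0,"yaw":0,"fingers":200},
  {"tx":76,"ty":-23,"tz":0,"yaw":0,"fingers":200},
  {"tx":104,"ty":-32,"tz":0,"yaw":0,"fingers":200},
  {"tx":132,"ty":-40,"tz":0,"yaw":0,"fingers":200},
  {"tx":160,"ty":-49,"tz":0,"yaw":0,"fingers":200},
  {"tx":188,"ty":-57,"tz":0,"yaw":0,"fingers":200},
  {"tx":216,"ty":-66,"tz":0,"yaw":0,"fingers":200},
  {"tx":244,"ty":-75,"tz":0,"yaw":0,"fingers":200},
  {"tx":272,"ty":-83,"tz":0,"yaw":0,"fingers":200},
  {"tx":296,"ty":-90,"tz":0,"yaw":0,"fingers":200},
  {"tx":312,"ty":-95,"tz":0,"yaw":0,"fingers":200},
  {"tx":321,"ty":-98,"tz":0,"yaw":0,"fingers":200},
  {"tx":324,"ty":-99,"tz":0,"yaw":0,"fingers":200},
  {"tx":324,"ty":-99,"tz":0,"yaw":0,"fingers":200},
  {"tx":324,"ty":-99,"tz":0,"yaw":0,"fingers":200},
  {"tx":324,"ty":-99,"tz":0,"yaw":0,"fingers":200},
], force=25)

```text
t: 11.45
tool_pos: [0.4718, 0.3595, 0.1837]
tool_rot: [2.348, 2.087, -0.0]
force: [0.4, -0.0, -2.0]
opening: 0.585
```

```bash
python3 - <<'E'
from h import *
ims=[]
for c in ["scene","side","wrist"]:
    im,m=snap(c,c+"5"); ims.append(im)
    for l in ["round_tin","scale"]:
        for d in spotter.pinpoint(c,l)[:1]: print(c,l,d["confidence"],w(c,d["centre"],m))
s=telemetry.sense(); print(s["t"],s["tool_pos"],s["tool_rot"],s["force"],s["opening"])
cv2.imwrite("pics/m5.png",np.vstack([cv2.resize(ims[0][100:240,290:510],(440,280)),cv2.resize(ims[2],(440,320))])[:,:,::-1])
E
```

```text
scene round_tin 0.62 [0.4719 0.359  0.1284]
scene scale 0.98 [0.4703 0.3554 0.0046]
side round_tin 0.64 [0.4705 0.3633 0.1262]
side scale 0.89 [0.4684 0.3617 0.0027]
wrist round_tin 0.86 [0.4698 0.3589 0.1289]
wrist scale 0.92 [0.4695 0.3587 0.0003]
11.9 [0.4716 0.3601 0.1836] [-2.3475 -2.0877  0.    ] [-0.4324 -0.5425 -1.8399] 0.5840190108899482
```

View pics/m5.png

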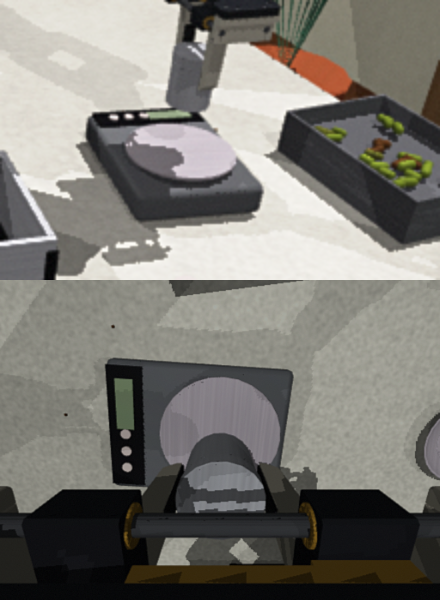

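The tin is over the pan's centre, with tin and scale estimates within about 3 mm of each other. I'll lower it, slowly near contact.

Call:
arm_command([
  {"tx":0,"ty":0,"tz":10,"yaw":0,"fingers":200},
  {"tx":0,"ty":0,"tz":25,"yaw":0,"fingers":200},
  {"tx":0,"ty":0,"tz":40,"yaw":0,"fingers":200},
  {"tx":0,"ty":0,"tz":50,"yaw":0,"fingers":200},
  {"tx":0,"ty":0,"tz":56,"yaw":0,"fingers":200},
  {"tx":0,"ty":0,"tz":59,"yaw":0,"fingers":200},
  {"tx":0,"ty":0,"tz":61,"yaw":0,"fingers":200},
  {"tx":0,"ty":0,"tz":62,"yaw":0,"fingers":200},
  {"tx":0,"ty":0,"tz":63,"yaw":0,"fingers":200},
  {"tx":0,"ty":0,"tz":64,"yaw":0,"fingers":200},
  {"tx":0,"ty":0,"tz":64.5,"yaw":0,"fingers":200},
  {"tx":0,"ty":0,"tz":64.5,"yaw":0,"fingers":200},
  {"tx":0,"ty":0,"tz":64.5,"yaw":0,"fingers":200},
], force=25)

```text
t: 13.2
tool_pos: [0.4717, 0.3602, 0.1193]
tool_rot: [2.348, 2.088, 0.0]
force: [-0.6, -0.3, -2.4]
opening: 0.585
```

Call:
arm_command([
  {"tx":0,"ty":0,"tz":0.5,"yaw":0,"fingers":200},
  {"tx":0,"ty":0,"tz":1,"yaw":0,"fingers":200},
  {"tx":0,"ty":0,"tz":1.5,"yaw":0,"fingers":200},
  {"tx":0,"ty":0,"tz":2,"yaw":0,"fingers":200},
  {"tx":0,"ty":0,"tz":2,"yaw":0,"fingers":200},
  {"tx":0,"ty":0,"tz":2,"yaw":0,"fingers":200},
], force=25)

```text
t: 13.8
tool_pos: [0.4716, 0.3602, 0.1171]
tool_rot: [-2.348, -2.088, 0.0]
force: [-0.5, 0.0, -2.0]
opening: 0.586
```

Call:
arm_command([
  {"tx":0,"ty":0,"tz":0.5,"yaw":0,"fingers":200},
  {"tx":0,"ty":0,"tz":0.5,"yaw":0,"fingers":200},
  {"tx":0,"ty":0,"tz":1,"yaw":0,"fingers":200},
  {"tx":0,"ty":0,"tz":1,"yaw":0,"fingers":200},
  {"tx":0,"ty":0,"tz":1,"yaw":0,"fingers":200},
], force=25)

```text
t: 14.3
tool_pos: [0.4716, 0.3602, 0.1161]
tool_rot: [2.348, 2.088, 0.0]
force: [0.7, 0.7, -1.8]
opening: 0.586
```

Call:
arm_command([
  {"tx":0,"ty":0,"tz":0.5,"yaw":0,"fingers":200},
  {"tx":0,"ty":0,"tz":0.5,"yaw":0,"fingers":200},
  {"tx":0,"ty":0,"tz":1,"yaw":0,"fingers":200},
  {"tx":0,"ty":0,"tz":1,"yaw":0,"fingers":200},
  {"tx":0,"ty":0,"tz":1,"yaw":0,"fingers":200},
], force=25)

```text
t: 14.8
tool_pos: [0.4717, 0.3604, 0.116]
tool_rot: [-2.347, -2.088, -0.001]
force: [-3.7, -1.6, 8.9]
opening: 0.586
```

Contact at about 11 N. I'll release and go up.

Call:
arm_command([
  {"tx":0,"ty":0,"tz":-0.5,"yaw":0,"fingers":200},
  {"tx":0,"ty":0,"tz":-0.5,"yaw":0,"fingers":90},
  {"tx":0,"ty":0,"tz":-0.5,"yaw":0,"fingers":60},
  {"tx":0,"ty":0,"tz":-0.5,"yaw":0,"fingers":36},
  {"tx":0,"ty":0,"tz":-0.5,"yaw":0,"fingers":30},
  {"tx":0,"ty":0,"tz":-0.5,"yaw":0,"fingers":30},
  {"tx":0,"ty":0,"tz":-0.5,"yaw":0,"fingers":30},
  {"tx":0,"ty":0,"tz":-10,"yaw":0,"fingers":30},
  {"tx":0,"ty":0,"tz":-30,"yaw":0,"fingers":30},
  {"tx":0,"ty":0,"tz":-55,"yaw":0,"fingers":30},
  {"tx":0,"ty":0,"tz":-80,"yaw":0,"fingers":30},
  {"tx":0,"ty":0,"tz":-100,"yaw":0,"fingers":30},
  {"tx":0,"ty":0,"tz":-110,"yaw":0,"fingers":30},
  {"tx":0,"ty":0,"tz":-110,"yaw":0,"fingers":30},
  {"tx":0,"ty":0,"tz":-110,"yaw":0,"fingers":30},
], force=25)

```text
t: 16.3
tool_pos: [0.4713, 0.36, 0.2245]
tool_rot: [-2.347, -2.088, 0.001]
force: [-0.3, -0.9, -0.5]
opening: 0.885
```

```bash
python3 - <<'E'
from h import *
ims=[]
for c in ["scene","side","wrist"]:
    im,m=snap(c,c+"6"); ims.append(im)
    for l in ["round_tin","scale"]:
        for d in spotter.pinpoint(c,l)[:1]: print(c,l,d["confidence"],w(c,d["centre"],m))
s=telemetry.sense(); print(s["t"],s["tool_pos"],s["force"],s["opening"])
cv2.imwrite("pics/m6.png",np.vstack([cv2.resize(ims[0][100:240,290:510],(440,280)),cv2.resize(ims[2],(440,320))])[:,:,::-1])
E
```

```text
scene round_tin 0.93 [0.4697 0.3548 0.0578]
scene scale 0.71 [0.4738 0.3599 0.0041]
side round_tin 0.93 [0.4658 0.3613 0.0589]
side scale 0.57 [0.472  0.3609 0.0018]
wrist round_tin 0.62 [0.469  0.3569 0.0591]
16.75 [0.4715 0.3602 0.2249] [-0.7021  0.5955  0.8874] 0.8832996638667803
```

View pics/m6.png

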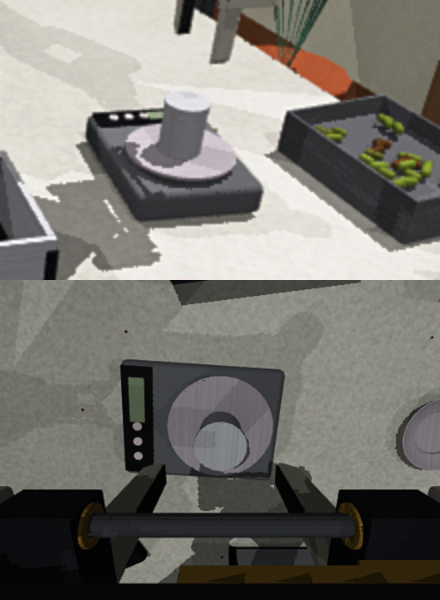

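```bash
python3 -c "
from h import *
print(workorder.hand_in())"
```

```text
the job is handed in; nothing more can be done
None
```

The round tin is standing upright on the scale's pan, let go, and the job was handed in at about 17 s. Handing in gives no verdict, so this rests on my own checks.

- **Lid:** The round tin was in the left (+y) compartment. I pushed the left lid about 150 mm towards -y, which left the handles about 205 mm apart and the tin fully uncovered.
- **Placing:** I gripped the tin with 25 N, carried it over the scale and lowered it in small steps. It touched the pan with about 11 N, well under the 50 N limit, before I opened the fingers and raised the arm about 110 mm.
- **Last checks:** The final pictures show the tin upright and free on the pan, with the gripper well clear. The cameras put the tin's underside at about 58–59 mm, matching the pan top at 58 mm. Its centre is about 3–7 mm from the pan's centre, within the 35 mm allowed.
- **Problems:** One push call was refused for missing fields and I sent it again in full. In the last check the wrist camera did not report the scale, but the other two cameras did and agreed within 2–3 mm.

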